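# Nip the seal of an anaerobic culture jar by one turn of its clamp wheel

### The arm

A 6-joint arm with a two-finger parallel gripper is mounted at the origin on the work surface. World frame = base frame: x ahead of the robot, y to its left, z up, the work surface at z = 0. Lengths are in m, angles in rad, forces in N, time in s.
With the tool pointing down it reaches from about 0.375 to 0.975 m from the base axis. Payload 3.8 kg.
Tool frame: the origin (TCP) lies on the centre line of the jaws, within the pads' length; the fingertips stand 14 mm ahead of it and the grasp point (between the pads) lies 5 mm behind it; x points along the fingers, y is the direction in which the jaws open and shut, and the axes are right-handed (so a half turn about x gives the same grasp; the last joint's range is limited). The gripper opens to 85 mm and grips with 20 to 120 N. Pads are 22 mm wide; open, the fingers measure 114 mm over their backs; the gripper's body (76 mm by 85 mm) begins 54 mm behind the grasp point. The pads swing forward as they close: fully open they stand 13 mm farther back than shut.
Start: joints at [-1.321, 0.264, 1.604, -0, 1.274, -0.037], TCP at [0.191, -0.647, 0.245] pointing down, gripper open.
Joint ranges: [-2.63, 2.63], [-0.94, 2.18], [0.31, 2.57], [-1.31, 4.45], [0, 2.66], [-2.55, 2.55]. Speed limits (rad/s): [2.57, 2.57, 3.14, 3.14, 3.14, 3.14].

### API

Orientations are given as a rotation vector (axis times angle).
In Python, from workcell import bot gives the robot as it stands.
- The arm moves only by the shell command python3 -m creep 'ROWS' [FORCE]. ROWS is JSON, a list of rows, each an object with "grip": the finger opening in cm, from 0 to 8.54; "dp": the shift along the tool's x, y, z in cm, a list of three; "rotation": the turn, a rotation vector about the tool's x, y, z in rad, a list of three. A call has 1 to 5 rows; each row is the pose to reach, as a shift and turn from the pose commanded when the call began, along the tool's axes at that moment; what a row does not reach only later rows make up. A row lasts 1/12 s, in which the tool goes at most 41.7 mm and 7.16 degrees, less where a joint would pass 70% of its speed; a pose out of reach is approached as far as the arm can. A call with a gripper value outside its range is refused whole. The fingers move at their own pace and stop on an object; FORCE is the grip in N (left out, the last holds). Time passes only in rows, so rows that repeat a pose let the fingers close. It gives the time, the measured TCP pose, the force and the opening at its end, in the units of the state.
- bot.read_state(): the state, without advancing time (a new reading comes with each control period).
- bot.read_camera(name): name is "scene" or "top" or "wrist"; returns (picture, depth): 420x560x3 uint8, red, green, blue; 420x560 float32, m along the optical axis (not along the pixel's ray), 0 where there is no reading.
- bot.get_calibration(name): a dict with "fx", "fy", "cx", "cy" (pixels), "rvec" (rotation vector, rad) and "tvec" (3), from world to camera coordinates, as OpenCV has them. Camera axes: x right, y down, z forward; pixel columns grow to the right and rows downward; lengths in m; the calibration is good to about 2 mm. A picture is of the moment at which its call begins: read the wrist's pose just before it. get_calibration takes no time and is no camera call; for the wrist camera it gives the pose at the moment of the call.
- bot.finish_job(): hands the job in, once; it reports no verdict.
The state is a dict: "time": time; "q": joint angles; "joint_vel": joint speeds; "joint_torque": joint torques, N m; "tool_pos": TCP position; "tcp_rot": TCP orientation; "wrist_force": force on the tool from outside, world axes, zero at the start; "torque": the same for the moment, N m; "width": opening from 0.0 (shut) to 1.0 (fully open).
Only numpy, scipy, OpenCV 4.12 (cv2) and the standard library are available. Lean on these libraries where they do the work, as an engineer would, in place of code of your own. Each camera call takes 0.05 s, during which the arm holds its last target.

### The job

The anaerobic jar is loaded and its clamp screw already just touches the lid. Nip the seal: with the fingertips, and without gripping the handle, push the black hand wheel steadily round by its upright red handle, clockwise as seen from above, through exactly one full turn, so that the handle comes back to where it started and goes no further. Then draw the hand clear, leaving the dishes, tip box, bottle and beaker round the jar where they stand.

Things in the scene. Friction and masses are not known exactly. Their poses are not given: they have to be found in the camera images.
- jar: Clear culture jar, 125 mm diameter, with aluminium lid and steel yoke clamp (bridge 166 mm long), in a steel holder 164 mm across screwed to the white board: it cannot move. Origin: centre of the holder's underside, on top of the board; z is the axis of jar and wheel. At the start the handle stands towards the jar's +x; the yaw can be anything.
- wheel_hub (a point): Centre of the top of the hub of the black three-spoked hand wheel above the clamp, about 257 mm above the bench, on the vertical axis about which the wheel turns. The rim is a round bar 13 mm thick, 133 mm in outer diameter, its top level with the hub's top within 1 mm. The wheel sinks 1.5 mm in a turn.
- wheel (a joint): Angle of the hand wheel in rad: 0 at the start, grows clockwise as seen from above (the tightening way), 6.283 after one turn. It stays where it is left; it takes a torque of about 0.2 N m, rising to 0.28 N m at one turn, which is 3 to 5 N at the handle.
- grip: The red upright handle at the end of one spoke: a round sleeve 18 to 21 mm in diameter and 60 mm tall that spins freely on its own pin (so its yaw means nothing). Its axis is vertical, 60 mm from the wheel's axis. Origin at the centre of its lower end, 11 mm above the wheel's rim centre line.
- handle_top (a point): Centre of the top end of the red handle, carried round with the wheel, on the handle's axis, 60 mm above its lower end, about 321 mm above the bench at the start.
- board: White board 340 x 480 x 15 mm fixed to the bench, under the jar and the things round it. Origin at the centre of its underside.
- dishes: Stack of four culture dishes held by a blue band, 91 mm in diameter, 61 mm high, loose on the board: leave alone. Origin at the centre of its underside.
- tipbox: Closed yellow pipette tip box, 80 x 116 x 65 mm, loose on the board: leave alone. Origin at the centre of its underside.
- reagent: White bottle with a blue cap, 60 mm in diameter, 125 mm high, loose on the board: leave alone. Origin at the centre of its underside.
- beaker: Empty glass beaker, 72 mm in diameter, 85 mm high, loose on the board: leave alone. Origin at the centre of its underside.

How it is judged:
On the way, in this order (a step that is already met when the one before it is completed fails the run):
1. the fingers push the red handle through the first half of the turn (value of joint wheel between 0.7 and 2.9 rad and contact force between the fingers and grip above 0.3 N), for 0.05 s.
2. the fingers push the red handle through the second half of the turn (value of joint wheel between 3.4 and 5.8 rad and contact force between the fingers and grip above 0.3 N), for 0.05 s.
At the end, for the whole second after the job is handed in: The wheel rests one full turn clockwise from its start, within 0.2 rad (11 degrees, 12 mm at the handle), the fingers are off it, and the dishes, tip box, bottle and beaker are within 20 mm of where they stood (value of joint wheel between 6.083 and 6.483 rad and velocity of joint wheel between -0.05 and 0.05 rad/s and distance of each of dishes, tipbox, reagent, beaker from where it was at the start of the episode below 0.02 m); the robot touches nothing.
It fails at once if the handle is gripped or shoved hard (over 30 N between fingers and handle) (contact force between the fingers and grip above 30 N).
It fails at once if the wheel is turned too far (more than 20 degrees past one turn) (value of joint wheel above 6.632 rad).
It fails at once if the wheel is turned the wrong way (more than 20 degrees back from its start) (value of joint wheel below -0.35 rad).
It fails at once if the wheel is flicked or spun (faster than a turn a second) instead of pushed steadily (velocity of joint wheel above 6.283 rad/s).
It fails at once if a thing round the jar is pushed, lifted or carried (20 mm or more) (distance of any of dishes, tipbox, reagent, beaker from where it was at the start of the episode above 0.02 m).
It also fails if it takes over 51 s, if anything falls off the work surface, if the arm or the gripper's body presses on something with over 40 N, if the wrist force passes 120 N, or if a joint passes its speed limit or range.

## Working session

There is one attempt and no reset: what is moved stays moved. The work goes in short steps, Python scripts to look and compute and a shell command to move; the robot and the scene stay as the last step left them, time stands still between calls to the robot, and variables do not carry over. Pictures are saved under pics/ and viewed, and the job is handed in when it is done.

```bash
mkdir -p pics; ls; python3 - <<'E'
from workcell import bot
import cv2,numpy as np
print(bot.read_state())
for n in ["scene","top"]:
    p,d=bot.read_camera(n); cv2.imwrite(f"pics/{n}0.png",p[:,:,::-1]); np.save(f"{n}0.npy",d)
    np.save(f"{n}0_rgb.npy",p); print(bot.get_calibration(n))
E
```

```text
pics
{'time': 0.0, 'q': array([-1.32086816e+00,  2.64786661e-01,  1.60538914e+00,  8.98551637e-06,
        1.27371102e+00, -3.68592071e-02]), 'joint_vel': array([0.0016792 , 0.00090843, 0.00014983, 0.00047582, 0.00086418,
       0.00081922]), 'joint_torque': array([-1.42369005e-03, -5.15115058e+01, -3.67310643e+01, -2.21245136e-05,
        1.29829219e-02,  2.48039652e-05]), 'tool_pos': array([ 0.19079018, -0.64673384,  0.24393125]), 'tcp_rot': array([ 2.06827227,  0.30104422, -2.06876426]), 'wrist_force': array([-0.10756601,  0.11904552, -0.73101196]), 'torque': array([ 0.02782046, -0.03634291, -0.00533228]), 'width': 1.0008398542038635}
{'fx': 433.36181015614017, 'fy': 433.36181015614017, 'cx': 284.3718445413613, 'cy': 213.7809576023894, 'rvec': array([ 1.84075671,  1.89212605, -0.61816507]), 'tvec': array([-0.0114527 , -0.32099536,  1.45041547])}
{'fx': 415.849060770202, 'fy': 415.849060770202, 'cx': 277.8652484349604, 'cy': 215.63127491888363, 'rvec': array([ 2.14201143, -2.16646962,  0.05877404]), 'tvec': array([0.07244293, 0.59918412, 1.04255788])}
```

View pics/scene0.png

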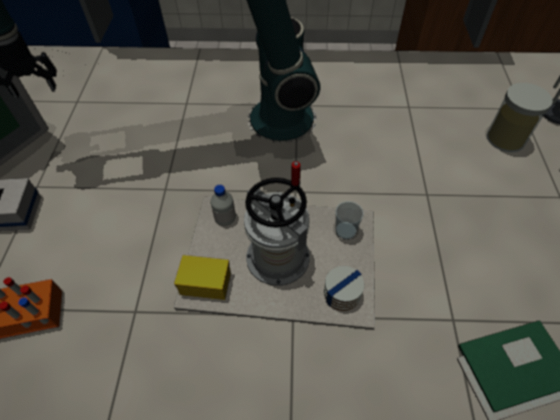

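View pics/top0.png

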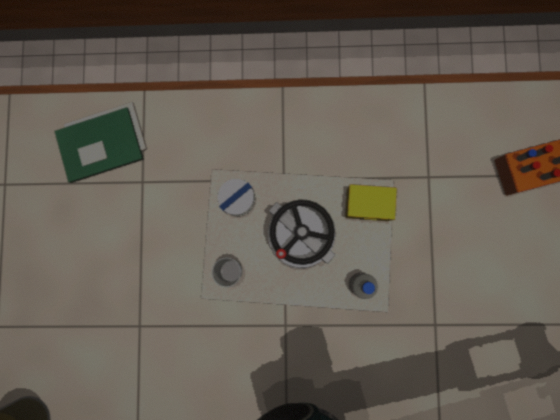

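```bash
cat > h.py <<'E'
import numpy as np,cv2
from workcell import bot
from scipy.spatial.transform import Rotation as R
def cloud(p,d,c):
    v,u=np.mgrid[:d.shape[0],:d.shape[1]]
    P=np.stack([(u-c['cx'])/c['fx']*d,(v-c['cy'])/c['fy']*d,d],-1)
    Rm=R.from_rotvec(c['rvec']).as_matrix()
    W=(P-np.asarray(c['tvec']))@Rm
    W[d<=0]=np.nan
    return W
def red(p):
    h=cv2.cvtColor(p,cv2.COLOR_RGB2HSV); return ((h[...,0]<8)|(h[...,0]>172))&(h[...,1]>150)&(h[...,2]>70)
E
python3 - <<'E'
from h import *
for n in ["scene","top"]:
    p=np.load(f"{n}0_rgb.npy");d=np.load(f"{n}0.npy");W=cloud(p,d,bot.get_calibration(n))
    m=red(p)&np.isfinite(W[...,2]); k,l,s,c=cv2.connectedComponentsWithStats(m.astype(np.uint8))
    for i in range(1,k):
        if s[i,4]>15:
            q=W[l==i]; print(n,s[i],c[i],np.percentile(q,[2,50,98],axis=0).round(4).tolist())
            t=q[q[:,2]>np.percentile(q[:,2],98)-.004]; print(' top',t.mean(0),t.min(0),t.max(0),len(t))
E
```

```text
scene [292 162   8   6  29] [295.4137931  165.17241379] [[0.4979, 0.0431, 0.3189], [0.5047, 0.0494, 0.3217], [0.51, 0.0576, 0.3242]]
 top [0.50494385 0.05058807 0.32201157] [0.49742093 0.04307311 0.3204681 ] [0.51028253 0.05760018 0.32470189] 25
scene [  4 278   8   7  37] [  7.16216216 280.48648649] [[0.6761, -0.5942, 0.1167], [0.6822, -0.5862, 0.1196], [0.6893, -0.579, 0.1224]]
 top [ 0.68171995 -0.58530398  0.12012252] [ 0.67570463 -0.59338427  0.11842643] [ 0.68929208 -0.57820378  0.12250861] 30
scene [ 20 285   9   8  50] [ 23.98 288.62] [[0.6911, -0.5499, 0.1134], [0.6999, -0.5407, 0.1194], [0.7087, -0.5323, 0.1225]]
 top [ 0.70106657 -0.54006408  0.1205322 ] [ 0.69164217 -0.54899569  0.11850524] [ 0.7099586  -0.53141723  0.12314307] 34
scene [  0 301   8   9  51] [  3.01960784 304.54901961] [[0.7253, -0.6157, 0.0636], [0.739, -0.5724, 0.1193], [0.7472, -0.5635, 0.1219]]
 top [ 0.73911829 -0.57089356  0.11976616] [ 0.73070884 -0.57963264  0.11802219] [ 0.74752265 -0.5616427   0.12247346] 39
top [545 145   8   8  49] [548.73469388 148.10204082] [[0.7339, -0.6144, 0.0631], [0.742
[... 227 characters left out ...]
695, -0.5813, 0.0641], [0.7039, -0.5421, 0.1192], [0.7161, -0.5342, 0.1214]]
 top [ 0.7031597  -0.54096022  0.11967209] [ 0.69462164 -0.54819474  0.11756273] [ 0.71170741 -0.53308912  0.12222976] 38
top [554 169   6   8  44] [556.59090909 172.36363636] [[0.6749, -0.6186, 0.0614], [0.6846, -0.5866, 0.1191], [0.6936, -0.5799, 0.1222]]
 top [ 0.68419644 -0.58582778  0.11967421] [ 0.67473907 -0.59228406  0.11827828] [ 0.69182939 -0.57992731  0.12267774] 36
top [277 249   9   9  48] [281.16666667 253.02083333] [[0.4952, 0.0416, 0.3164], [0.5026, 0.0481, 0.3214], [0.51, 0.0565, 0.3248]]
 top [0.50347654 0.04938646 0.32249058] [0.49525047 0.04161196 0.32099088] [0.51001813 0.05649287 0.32568877] 30
```

The scene picture shows the jar in the middle of the board with the red handle at (295,172). In the top picture the hub is at about (302,232) and the red handle at (281,253), on the robot's left/near side. Next I'll fit the rim.

```bash
python3 - <<'E'
from h import *
from scipy.optimize import least_squares
for n in ["scene","top"]:
    p=np.load(f"{n}0_rgb.npy");d=np.load(f"{n}0.npy");W=cloud(p,d,bot.get_calibration(n))
    m=(W[...,2]>.235)&(W[...,2]<.268)&(p.max(2)<70)&(abs(W[...,0]-.55)<.13)&(abs(W[...,1]-.01)<.13)
    q=W[m]
    f=lambda s:np.hypot(q[:,0]-s[0],q[:,1]-s[1])-.060
    r=least_squares(f,[.55,0.0],loss='soft_l1',f_scale=.004)
    print(n,r.x,m.sum(),np.percentile(q[:,2],[5,50,95]), q[:,:2].min(0),q[:,:2].max(0))
    rr=np.hypot(q[:,0]-r.x[0],q[:,1]-r.x[1]); print(np.percentile(rr[rr>.04],[2,50,98]))
    h=np.array([.504,.0495]); print('handle r',np.linalg.norm(h-r.x),'ang',np.arctan2(*(h-r.x)[::-1]))
    # other objects: points above board
    for nm,c in dict(dish=(237,196),tip=(372,202),reag=(368,287),beak=(229,270)).items():
        if n=='top': print(nm,W[c[1],c[0]])
E
```

```text
scene [0.54727971 0.01006375] 1300 [0.24860923 0.25519456 0.25880731] [ 0.48024783 -0.05582331] [0.6129503  0.07440075]
[0.04277494 0.05882075 0.06538841]
handle r 0.05855212250273963 ang 2.4026268295988196
top [0.5459468  0.00989403] 1511 [0.25193813 0.25619676 0.25930289] [ 0.48046019 -0.05631094] [0.6102071  0.07538367]
[0.04283294 0.05894533 0.06556964]
handle r 0.05769026494872768 ang 2.3848898864569583
dish [0.64619154 0.16527902 0.07437325]
tip [ 0.62588763 -0.16712077  0.07754637]
reag [ 0.42504268 -0.14086749  0.13826427]
beak [0.46156878 0.19357458 0.02013079]
```

```bash
cat >> h.py <<'E'
C=np.array([.5466,.0100]); TH0=np.deg2rad(137.2)
def target(phi_deg,z,chord=.021,sgn=1,r=.060):
    phi=np.deg2rad(phi_deg); d=2*np.arcsin(chord/2/r); a=phi-d/2
    push=np.array([np.sin(a),-np.cos(a),0]); zt=sgn*push; xt=np.array([0,0,-1.])
    return np.array([*(C+r*np.array([np.cos(phi),np.sin(phi)])),z]), np.stack([xt,np.cross(zt,xt),zt],1)
def rel(p,Rm,verbose=True):
    s=bot.read_state(); R0=R.from_rotvec(s['tcp_rot']).as_matrix()
    dp=R0.T@(p-s['tool_pos'])*100; rv=R.from_matrix(R0.T@Rm).as_rotvec()
    print('t',round(s['time'],2),'tcp',s['tool_pos'].round(4),'q',s['q'].round(2),'F',s['wrist_force'].round(1),'w',round(s['width'],3))
    print('dp cm',dp.round(2),'rot',rv.round(3))
E
python3 - <<'E'
from h import *
print(R.from_rotvec(bot.read_state()['tcp_rot']).as_matrix().round(3))
for s in (1,-1): rel(*target(169,.42,sgn=s))
E
```

```text
[[-0.001  0.283 -0.959]
 [ 0.002 -0.959 -0.283]
 [-1.    -0.002 -0.   ]]
t 0.1 tcp [ 0.1908 -0.6468  0.2441] q [-1.32  0.26  1.61 -0.    1.27 -0.04] F [-0.9 -1.2 -0.8] w 1.001
dp cm [-17.47 -55.73 -47.38] rot [2.225e+00 2.000e-03 1.000e-03]
t 0.1 tcp [ 0.1908 -0.6468  0.2441] q [-1.32  0.26  1.61 -0.    1.27 -0.04] F [-0.9 -1.2 -0.8] w 1.001
dp cm [-17.47 -55.73 -47.38] rot [-0.916 -0.001  0.002]
```

```bash
python3 -m creep '[{"grip":0,"dp":[-3.5,0,0],"rotation":[-0.1,0,0]},{"grip":0,"dp":[-7,-0.5,-0.5],"rotation":[-0.22,0,0]},{"grip":0,"dp":[-10.5,-2,-2],"rotation":[-0.34,0,0]},{"grip":0,"dp":[-14,-4,-3.5],"rotation":[-0.46,0,0]},{"grip":0,"dp":[-16.5,-6.5,-5.5],"rotation":[-0.58,0,0]}]' 40
cat >> h.py <<'E'
def targety(phi_deg,z,chord=.0245,r=.060):
    p,Rm=target(phi_deg,z,chord,1,r)
    y=Rm[:,2];x=Rm[:,0]; return p,np.stack([x,y,np.cross(x,y)],1)
E
python3 -c "
from h import *
rel(*targety(172,.42))"
```

```text
time: 0.52
tool_pos: [0.2249, -0.5702, 0.4124]
tcp_rot: [1.702, 0.79, -1.703]
wrist_force: [0.8, -0.7, 0.3]
width: 0.301
t 0.52 tcp [ 0.2249 -0.5702  0.4124] q [-1.24  0.09  1.51 -0.    1.54 -0.54] F [ 0.8 -0.7  0.3] w 0.301
dp cm [ -0.88 -17.84 -61.91] rot [-1.925  0.002  0.   ]
```

```bash
python3 -m creep '[{"grip":0,"dp":[-0.2,-0.9,-3.2],"rotation":[-0.11,0,0]},{"grip":0,"dp":[-0.4,-1.9,-6.6],"rotation":[-0.22,0,0]},{"grip":0,"dp":[-0.6,-2.9,-10],"rotation":[-0.33,0,0]},{"grip":0,"dp":[-0.8,-4,-14],"rotation":[-0.44,0,0]},{"grip":0,"dp":[-0.9,-5,-17.5],"rotation":[-0.55,0,0]}]'
python3 -c "
from h import *
rel(*targety(172,.42))"
```

```text
time: 0.93
tool_pos: [0.3008, -0.4018, 0.419]
tcp_rot: [1.319, 1.135, -1.318]
wrist_force: [0.7, -0.0, 0.6]
width: 0.0
t 0.93 tcp [ 0.3008 -0.4018  0.419 ] q [-0.98 -0.13  1.71  0.    1.56 -0.83] F [ 0.7 -0.   0.6] w 0.0
dp cm [ -0.07  12.2  -44.32] rot [-1.375e+00 -1.000e-03 -1.000e-03]
```

```bash
python3 -m creep '[{"grip":0,"dp":[0,1,-3.6],"rotation":[-0.11,0,0]},{"grip":0,"dp":[0,2,-7.2],"rotation":[-0.22,0,0]},{"grip":0,"dp":[0,3,-10.8],"rotation":[-0.33,0,0]},{"grip":0,"dp":[0,4,-14.4],"rotation":[-0.44,0,0]},{"grip":0,"dp":[0,5,-18],"rotation":[-0.55,0,0]}]'
python3 -c "
from h import *
rel(*targety(172,.42))"
```

```text
time: 1.35
tool_pos: [0.3775, -0.2319, 0.4188]
tcp_rot: [0.909, 1.373, -0.909]
wrist_force: [0.0, 0.2, 0.6]
width: -0.0
t 1.35 tcp [ 0.3775 -0.2319  0.4188] q [-0.61 -0.24  1.81  0.    1.58 -1.01] F [0.  0.2 0.6] w -0.0
dp cm [ -0.12  19.87 -18.75] rot [-0.825 -0.    -0.   ]
```

```bash
python3 -m creep '[{"grip":0,"dp":[0,2.6,-2.4],"rotation":[-0.11,0,0]},{"grip":0,"dp":[0,5.2,-4.8],"rotation":[-0.22,0,0]},{"grip":0,"dp":[0,7.8,-7.2],"rotation":[-0.33,0,0]},{"grip":0,"dp":[0,10.4,-9.7],"rotation":[-0.44,0,0]},{"grip":0,"dp":[0,13,-12.2],"rotation":[-0.55,0,0]}]'
python3 -c "
from h import *
rel(*targety(172,.42))"
```

```text
time: 1.77
tool_pos: [0.4504, -0.0692, 0.4188]
tcp_rot: [0.485, 1.516, -0.485]
wrist_force: [0.1, -1.0, 0.8]
width: 0.002
t 1.77 tcp [ 0.4504 -0.0692  0.4188] q [-0.21 -0.22  1.79 -0.    1.58 -1.16] F [ 0.1 -1.   0.8] w 0.002
dp cm [-0.12  9.27 -2.09] rot [-0.274 -0.     0.   ]
```

```bash
python3 -m creep '[{"grip":0,"dp":[0,2.5,-0.6],"rotation":[-0.09,0,0]},{"grip":0,"dp":[0,5.5,-1.2],"rotation":[-0.18,0,0]},{"grip":0,"dp":[0,8,-1.8],"rotation":[-0.27,0,0]},{"grip":0,"dp":[-0.1,9.2,-2.1],"rotation":[-0.27,0,0]},{"grip":0,"dp":[-0.1,9.3,-2.1],"rotation":[-0.27,0,0]}]'
python3 - <<'E'
from h import *
rel(*targety(172,.3))
for n in ("wrist","top","scene"):
    c=bot.get_calibration(n)
    p,d=bot.read_camera(n); cv2.imwrite(f"pics/{n}1.png",p[:,:,::-1])
    W=cloud(p,d,c);m=red(p)&(np.abs(W[...,0]-.5)<.1)&(abs(W[...,1])<.1); q=W[m]
    if len(q)>10:
        print(n,len(q),np.percentile(q,[2,50,98],axis=0).round(4).tolist()); t=q[q[:,2]>np.percentile(q[:,2],95)-.004]; print(t.mean(0))
E
```

```text
time: 2.18
tool_pos: [0.488, 0.0186, 0.4195]
tcp_rot: [0.278, 1.554, -0.277]
wrist_force: [-0.7, 0.3, 0.2]
width: 0.0
t 2.18 tcp [0.488  0.0186 0.4195] q [-0.01 -0.15  1.73  0.    1.57 -1.23] F [-0.7  0.3  0.2] w 0.0
dp cm [11.95 -0.05 -0.05] rot [-0.008 -0.001 -0.   ]
wrist 456 [[0.4918, 0.0392, 0.3156], [0.4982, 0.0474, 0.3216], [0.5082, 0.0556, 0.3231]]
[0.49937118 0.04737564 0.32157704]
```

View pics/wrist1.png

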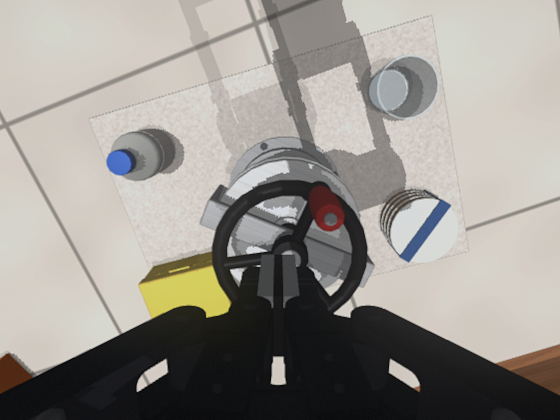

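View pics/scene1.png

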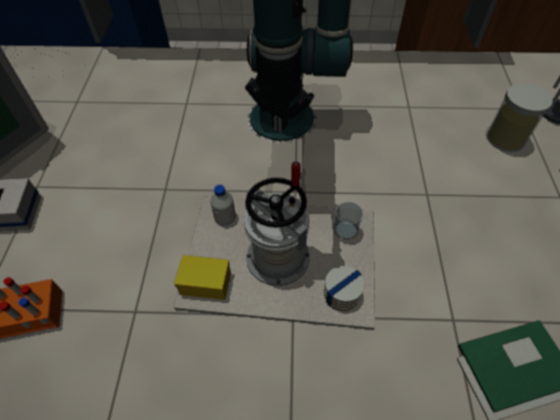

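The wrist picture shows the handle at (328,208) and the shut fingertips at (280,265). The knuckles flare out sideways behind the tips, so I'll measure that in the tool frame before choosing the depth.

```bash
python3 - <<'E'
from h import *
s=bot.read_state();c=bot.get_calibration("wrist");p,d=bot.read_camera("wrist");W=cloud(p,d,c)
R0=R.from_rotvec(s['tcp_rot']).as_matrix()
T=(W-s['tool_pos'])@R0*1000
m=np.isfinite(T[...,0])&(T[...,0]<40)&(np.abs(T[...,1])<100)
q=T[m]; print(len(q), 'cam in tool',(R0.T@(-R.from_rotvec(c['rvec']).as_matrix().T@c['tvec']-s['tool_pos'])*1000).round(0))
for a in range(20,-110,-8):
    k=q[(q[:,0]<=a)&(q[:,0]>a-8)]
    if len(k)>5: print(a,len(k),np.percentile(k[:,1],[1,99]).round(0),np.percentile(k[:,2],[1,99]).round(0))
E
```

```text
49333 cam in tool [-129.   -1.  -67.]
12 256 [-13.  10.] [-10.  -5.]
4 639 [-15.  12.] [-10.  -5.]
-4 734 [-15.  12.] [-10.  -5.]
-12 708 [-15.  12.] [-10.  -5.]
-20 1125 [-12.  10.] [-11.  12.]
-28 2720 [-31.  29.] [-13.  11.]
-36 7009 [-38.  35.] [-13.   9.]
-44 5814 [-44.  41.] [-15.   9.]
-52 8767 [-49.  47.] [-16.   7.]
-60 12028 [-55.  53.] [-17.  -1.]
-68 8234 [-54.  52.] [-17.  -9.]
-76 1299 [-19.  17.] [-19. -15.]
```

```bash
python3 -m creep '[{"grip":0,"dp":[2.5,0,0],"rotation":[-0.008,0,0]},{"grip":0,"dp":[5,0,0],"rotation":[-0.008,0,0]},{"grip":0,"dp":[7.5,0,0],"rotation":[-0.008,0,0]},{"grip":0,"dp":[9.7,0,0],"rotation":[-0.008,0,0]},{"grip":0,"dp":[10.7,0,0],"rotation":[-0.008,0,0]}]'
python3 - <<'E'
from h import *
rel(*targety(172,.312))
p,d=bot.read_camera("wrist"); cv2.imwrite("pics/wrist2.png",p[:,:,::-1])
# arc rows in tool frame at steps of 5 deg
p0,R0=targety(172,.312)
for st in (5,6):
  for k in range(1,6):
    p1,R1=targety(172-st*k,.312); print(st,(R0.T@(p1-p0)*100).round(2),R.from_matrix(R0.T@R1).as_rotvec().round(3))
E
```

```text
time: 2.8
tool_pos: [0.4857, 0.0152, 0.3098]
tcp_rot: [0.274, 1.558, -0.276]
wrist_force: [0.4, -0.3, -1.0]
width: 0.001
t 2.8 tcp [0.4857 0.0152 0.3098] q [-0.02 -0.13  1.91 -0.    1.37 -1.24] F [ 0.4 -0.3 -1. ] w 0.001
dp cm [-0.22  0.34  0.03] rot [-0.004 -0.004  0.002]
5 [ 0.    0.52 -0.08] [0.087 0.    0.   ]
5 [ 0.    1.04 -0.12] [0.175 0.    0.   ]
5 [ 0.    1.56 -0.12] [0.262 0.    0.   ]
5 [ 0.    2.08 -0.06] [0.349 0.    0.   ]
5 [0.   2.6  0.03] [0.436 0.    0.   ]
6 [ 0.    0.62 -0.1 ] [0.105 0.    0.   ]
6 [ 0.    1.25 -0.13] [0.209 0.    0.   ]
6 [ 0.    1.88 -0.09] [0.314 0.    0.   ]
6 [0.   2.49 0.01] [0.419 0.    0.   ]
6 [0.   3.1  0.17] [0.524 0.    0.   ]
```

View pics/wrist2.png

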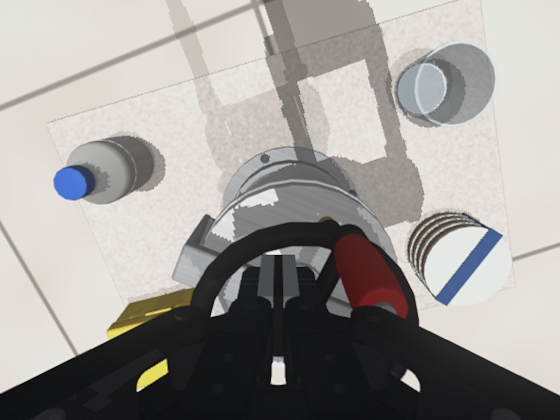

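The handle stands just to the right of the shut tips, from (345,240) to (385,300), and I see no contact yet. I'll start the arc at 5° a row.

```bash
python3 -m creep '[{"grip":0,"dp":[-0.2,0.7,-0.05],"rotation":[0.08,0,0]},{"grip":0,"dp":[-0.2,1.3,-0.1],"rotation":[0.17,0,0]},{"grip":0,"dp":[-0.2,1.8,-0.1],"rotation":[0.26,0,0]},{"grip":0,"dp":[-0.2,2.3,-0.05],"rotation":[0.345,0,0]},{"grip":0,"dp":[-0.2,2.8,0.05],"rotation":[0.43,0,0]}]'
cat > chk.py <<'E'
from h import *
import sys
s=bot.read_state(); v=s['tool_pos'][:2]-C; phi=np.rad2deg(np.arctan2(v[1],v[0]))
R0=R.from_rotvec(s['tcp_rot']).as_matrix()
print('phi',phi.round(1),'r mm',(np.hypot(*v)*1000).round(1),'F tool',(R0.T@s['wrist_force']).round(1))
rel(*targety(phi,.312))
if len(sys.argv)>1: rel(*targety(float(sys.argv[1]),.312))
E
python3 chk.py 147
```

```text
time: 3.27
tool_pos: [0.4973, 0.0413, 0.3163]
tcp_rot: [0.61, 1.482, -0.614]
wrist_force: [-2.0, -3.1, 0.3]
width: 0.001
phi 147.6 r mm 58.4 F tool [-0.3 -3.6  0.7]
t 3.27 tcp [0.4973 0.0413 0.3163] q [ 0.03 -0.11  1.88 -0.    1.38 -0.75] F [-2.  -3.1  0.3] w 0.001
dp cm [ 0.43 -0.03 -0.16] rot [-0.012  0.001  0.002]
t 3.27 tcp [0.4973 0.0413 0.3163] q [ 0.03 -0.11  1.88 -0.    1.38 -0.75] F [-2.  -3.1  0.3] w 0.001
dp cm [ 0.43  0.03 -0.17] rot [-0.001  0.001  0.002]
```

```bash
python3 -m creep '[{"grip":0,"dp":[0.2,0.62,-0.2],"rotation":[0.105,0,0]},{"grip":0,"dp":[0.3,1.25,-0.25],"rotation":[0.21,0,0]},{"grip":0,"dp":[0.3,1.88,-0.25],"rotation":[0.315,0,0]},{"grip":0,"dp":[0.3,2.5,-0.15],"rotation":[0.42,0,0]},{"grip":0,"dp":[0.3,3.1,0],"rotation":[0.52,0,0]}]'
python3 chk.py 117
```

```text
time: 3.68
tool_pos: [0.5192, 0.064, 0.3141]
tcp_rot: [1.009, 1.323, -1.01]
wrist_force: [-4.2, -1.0, 2.2]
width: 0.003
phi 116.9 r mm 60.5 F tool [-2.2 -4.3 -0.1]
t 3.68 tcp [0.5192 0.064  0.3141] q [ 0.08 -0.06  1.84 -0.    1.37 -0.19] F [-4.2 -1.   2.2] w 0.003
dp cm [0.21 0.01 0.05] rot [0.004 0.001 0.   ]
t 3.68 tcp [0.5192 0.064  0.3141] q [ 0.08 -0.06  1.84 -0.    1.37 -0.19] F [-4.2 -1.   2.2] w 0.003
dp cm [ 0.21 -0.    0.05] rot [0.002 0.001 0.   ]
```

```bash
python3 -m creep '[{"grip":0,"dp":[0,0.62,-0.1],"rotation":[0.105,0,0]},{"grip":0,"dp":[0.1,1.25,-0.12],"rotation":[0.21,0,0]},{"grip":0,"dp":[0.1,1.88,-0.08],"rotation":[0.315,0,0]},{"grip":0,"dp":[0.1,2.5,0.02],"rotation":[0.42,0,0]},{"grip":0,"dp":[0.1,3.1,0.18],"rotation":[0.523,0,0]}]'
python3 chk.py 87
```

```text
time: 4.1
tool_pos: [0.5497, 0.0711, 0.3133]
tcp_rot: [1.395, 1.077, -1.395]
wrist_force: [-4.1, 0.2, 2.2]
width: -0.004
phi 87.1 r mm 61.2 F tool [-2.2 -4.   0.8]
t 4.1 tcp [0.5497 0.0711 0.3133] q [ 0.08 -0.    1.78  0.    1.37  0.34] F [-4.1  0.2  2.2] w -0.004
dp cm [0.13 0.02 0.12] rot [ 0.001 -0.    -0.   ]
t 4.1 tcp [0.5497 0.0711 0.3133] q [ 0.08 -0.    1.78  0.    1.37  0.34] F [-4.1  0.2  2.2] w -0.004
dp cm [0.13 0.03 0.11] rot [ 0.002 -0.    -0.   ]
```

```bash
python3 -m creep '[{"grip":0,"dp":[0,0.62,-0.05],"rotation":[0.105,0,0]},{"grip":0,"dp":[0.1,1.25,-0.05],"rotation":[0.21,0,0]},{"grip":0,"dp":[0.1,1.88,0],"rotation":[0.315,0,0]},{"grip":0,"dp":[0.1,2.5,0.1],"rotation":[0.42,0,0]},{"grip":0,"dp":[0.1,3.1,0.25],"rotation":[0.523,0,0]}]'
python3 chk.py 57
```

```text
time: 4.52
tool_pos: [0.5795, 0.0615, 0.3126]
tcp_rot: [1.757, 0.735, -1.754]
wrist_force: [-3.3, 2.9, 3.1]
width: 0.001
phi 57.5 r mm 61.1 F tool [-3.1 -4.4  0.3]
t 4.52 tcp [0.5795 0.0615 0.3126] q [0.06 0.05 1.72 0.   1.36 0.84] F [-3.3  2.9  3.1] w 0.001
dp cm [0.05 0.02 0.11] rot [-0.005 -0.002  0.   ]
t 4.52 tcp [0.5795 0.0615 0.3126] q [0.06 0.05 1.72 0.   1.36 0.84] F [-3.3  2.9  3.1] w 0.001
dp cm [0.06 0.07 0.1 ] rot [ 0.003 -0.002  0.   ]
```

```bash
python3 -m creep '[{"grip":0,"dp":[0,0.62,-0.05],"rotation":[0.105,0,0]},{"grip":0,"dp":[0,1.25,-0.05],"rotation":[0.21,0,0]},{"grip":0,"dp":[0,1.88,0],"rotation":[0.315,0,0]},{"grip":0,"dp":[0,2.5,0.1],"rotation":[0.42,0,0]},{"grip":0,"dp":[0,3.15,0.25],"rotation":[0.523,0,0]}]'
python3 chk.py 27
python3 - <<'E'
from h import *
p,d=bot.read_camera("scene"); cv2.imwrite("pics/scene3.png",p[100:300,150:420,::-1].repeat(2,0).repeat(2,1))
W=cloud(p,d,bot.get_calibration("scene"));q=W[red(p)&(np.hypot(W[...,0]-C[0],W[...,1]-C[1])<.1)]
if len(q): m=q.mean(0);print(len(q),m,np.rad2deg(np.arctan2(m[1]-C[1],m[0]-C[0])))
E
```

```text
time: 4.93
tool_pos: [0.6006, 0.0381, 0.3126]
tcp_rot: [2.081, 0.284, -2.076]
wrist_force: [-1.5, 4.6, 3.0]
width: -0.001
phi 27.5 r mm 60.8 F tool [-3.  -4.8  0.3]
t 4.93 tcp [0.6006 0.0381 0.3126] q [0.02 0.09 1.68 0.   1.37 1.32] F [-1.5  4.6  3. ] w -0.001
dp cm [0.06 0.02 0.08] rot [-0.004 -0.003  0.002]
t 4.93 tcp [0.6006 0.0381 0.3126] q [0.02 0.09 1.68 0.   1.37 1.32] F [-1.5  4.6  3. ] w -0.001
dp cm [0.06 0.07 0.07] rot [ 0.004 -0.003  0.002]
```

View pics/scene3.png

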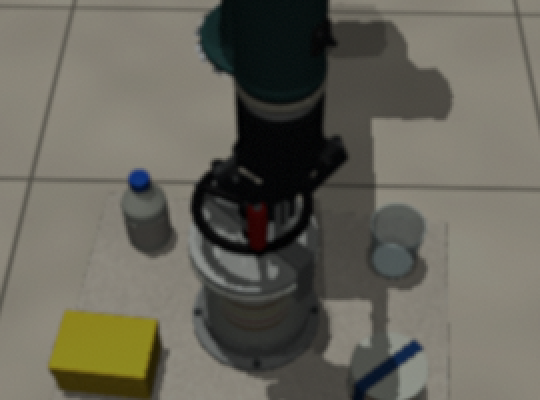

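The zoomed picture shows the red handle at (258,225), pushed round to the far side, with the other things standing where they were. I'll go on.

```bash
python3 -m creep '[{"grip":0,"dp":[0,0.62,-0.05],"rotation":[0.105,0,0]},{"grip":0,"dp":[0,1.25,-0.05],"rotation":[0.21,0,0]},{"grip":0,"dp":[0,1.88,0],"rotation":[0.315,0,0]},{"grip":0,"dp":[0,2.5,0.1],"rotation":[0.42,0,0]},{"grip":0,"dp":[0,3.15,0.25],"rotation":[0.523,0,0]}]'
python3 chk.py -3
```

```text
time: 5.4
tool_pos: [0.6073, 0.0072, 0.3125]
tcp_rot: [-2.091, 0.26, 2.083]
wrist_force: [1.1, 4.5, 1.9]
width: -0.001
phi -2.6 r mm 60.7 F tool [-1.9 -4.7  0.1]
t 5.4 tcp [0.6073 0.0072 0.3125] q [-0.03  0.1   1.67  0.    1.36  1.79] F [1.1 4.5 1.9] w -0.001
dp cm [0.05 0.01 0.07] rot [ 0.001 -0.003  0.003]
t 5.4 tcp [0.6073 0.0072 0.3125] q [-0.03  0.1   1.67  0.    1.36  1.79] F [1.1 4.5 1.9] w -0.001
dp cm [0.05 0.05 0.06] rot [ 0.007 -0.003  0.003]
```

```bash
python3 -m creep '[{"grip":0,"dp":[0,0.62,-0.05],"rotation":[0.105,0,0]},{"grip":0,"dp":[0,1.25,-0.05],"rotation":[0.21,0,0]},{"grip":0,"dp":[0,1.88,0],"rotation":[0.315,0,0]},{"grip":0,"dp":[0,2.5,0.1],"rotation":[0.42,0,0]},{"grip":0,"dp":[0,3.15,0.25],"rotation":[0.523,0,0]}]'
python3 chk.py -33
```

```text
time: 5.82
tool_pos: [0.5977, -0.0232, 0.3125]
tcp_rot: [-1.771, 0.717, 1.762]
wrist_force: [2.9, 3.1, 1.5]
width: 0.003
phi -33.0 r mm 60.9 F tool [-1.5 -4.2  0.1]
t 5.82 tcp [ 0.5977 -0.0232  0.3125] q [-0.08  0.08  1.69  0.    1.36  2.26] F [2.9 3.1 1.5] w 0.003
dp cm [0.05 0.02 0.09] rot [ 0.007 -0.003  0.005]
t 5.82 tcp [ 0.5977 -0.0232  0.3125] q [-0.08  0.08  1.69  0.    1.36  2.26] F [2.9 3.1 1.5] w 0.003
dp cm [0.05 0.02 0.09] rot [ 0.008 -0.003  0.005]
```

```bash
python3 -m creep '[{"grip":0,"dp":[0,-0.8,0.1],"rotation":[0,0,0]},{"grip":0,"dp":[-0.3,-1.5,0.1],"rotation":[0,0,0]},{"grip":0,"dp":[-2.5,-1.6,0.1],"rotation":[0,0,0]},{"grip":0,"dp":[-5,-1.6,0.1],"rotation":[0,0,0]},{"grip":0,"dp":[-7,-1.6,0.1],"rotation":[-0.1,0,0]}]'
python3 -m creep '[{"grip":0,"dp":[0,0,0],"rotation":[-0.12,0,0]},{"grip":0,"dp":[0,0,0],"rotation":[-0.24,0,0]},{"grip":0,"dp":[0,0,0],"rotation":[-0.36,0,0]},{"grip":0,"dp":[0,0,0],"rotation":[-0.48,0,0]},{"grip":0,"dp":[0,0,0],"rotation":[-0.60,0,0]}]'
python3 -m creep '[{"grip":0,"dp":[0,0,0],"rotation":[-0.12,0,0]},{"grip":0,"dp":[0,0,0],"rotation":[-0.24,0,0]},{"grip":0,"dp":[0,0,0],"rotation":[-0.36,0,0]},{"grip":0,"dp":[0,0,0],"rotation":[-0.48,0,0]},{"grip":0,"dp":[0,0,0],"rotation":[-0.60,0,0]}]'
python3 -m creep '[{"grip":0,"dp":[0,0,0],"rotation":[-0.12,0,0]},{"grip":0,"dp":[0,0,0],"rotation":[-0.24,0,0]},{"grip":0,"dp":[0,0,0],"rotation":[-0.36,0,0]},{"grip":0,"dp":[0,0,0],"rotation":[-0.48,0,0]},{"grip":0,"dp":[0,0,0],"rotation":[-0.60,0,0]}]'
python3 -m creep '[{"grip":0,"dp":[0,0,0],"rotation":[-0.12,0,0]},{"grip":0,"dp":[0,0,0],"rotation":[-0.24,0,0]},{"grip":0,"dp":[0,0,0],"rotation":[-0.36,0,0]},{"grip":0,"dp":[0,0,0],"rotation":[-0.48,0,0]},{"grip":0,"dp":[0,0,0],"rotation":[-0.60,0,0]}]'
cat > look.py <<'E'
from h import *
import sys
for n in ("wrist","scene","top"):
    c=bot.get_calibration(n);p,d=bot.read_camera(n); cv2.imwrite(f"pics/{n}{sys.argv[1]}.png",p[:,:,::-1])
    W=cloud(p,d,c);q=W[red(p)&(np.hypot(W[...,0]-C[0],W[...,1]-C[1])<.1)&(W[...,2]>.25)]
    if len(q)>8:
        t=q[q[:,2]>np.percentile(q[:,2],95)-.004]; m=t.mean(0);a=np.rad2deg(np.arctan2(m[1]-C[1],m[0]-C[0]))
        print(n,len(t),m.round(4),'r',np.hypot(*(m[:2]-C)).round(4),'ang',a.round(1),'wheel deg',(137.2-a).round(1))
E
python3 look.py 4; python3 chk.py -8
```

```text
time: 6.23
tool_pos: [0.6069, -0.0104, 0.3816]
tcp_rot: [-1.838, 0.635, 1.838]
wrist_force: [0.2, 0.5, 1.5]
width: -0.001
time: 6.65
tool_pos: [0.6069, -0.0105, 0.3805]
tcp_rot: [-2.191, 0.066, 2.191]
wrist_force: [0.8, -0.8, 0.3]
width: 0.0
time: 7.07
tool_pos: [0.6069, -0.0105, 0.3805]
tcp_rot: [1.917, 0.53, -1.917]
wrist_force: [0.8, -0.2, 0.1]
width: 0.002
time: 7.48
tool_pos: [0.6069, -0.0104, 0.3804]
tcp_rot: [1.519, 0.973, -1.519]
wrist_force: [0.1, -0.4, -0.1]
width: -0.0
time: 7.9
tool_pos: [0.6069, -0.0104, 0.3804]
tcp_rot: [1.083, 1.284, -1.084]
wrist_force: [0.2, -0.2, 1.2]
width: -0.003
wrist 526 [ 0.5823 -0.039   0.3209] r 0.0606 ang -53.9 wheel deg 191.1
scene 24 [ 0.5849 -0.0362  0.3209] r 0.06 ang -50.4 wheel deg 187.6
top 15 [ 0.5822 -0.0428  0.3209] r 0.0637 ang -56.0 wheel deg 193.2
phi -18.9 r mm 63.6 F tool [ 0.   0.6 -0.3]
t 8.05 tcp [ 0.6068 -0.0106  0.3804] q [-0.06  0.08  1.57 -0.    1.49 -0.22] F [ 0.5  0.4 -0. ] w -0.004
dp cm [ 6.84 -0.32 -0.17] rot [ 2.264  0.    -0.   ]
t 8.05 tcp [ 0.6068 -0.0106  0.3804] q [-0.06  0.08  1.57 -0.    1.49 -0.22] F [ 0.5  0.4 -0. ] w -0.004
dp cm [ 6.84  0.12 -1.22] rot [ 2.075  0.    -0.   ]
```

View pics/wrist4.png

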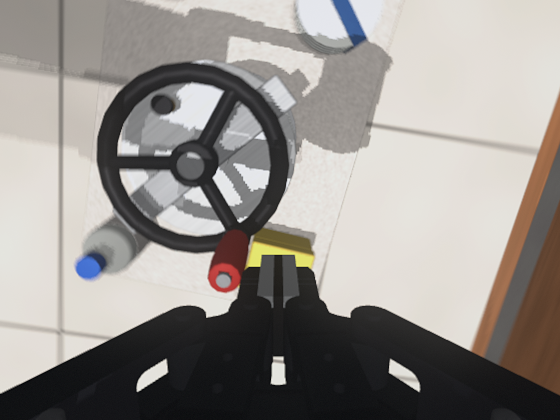

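View pics/top4.png

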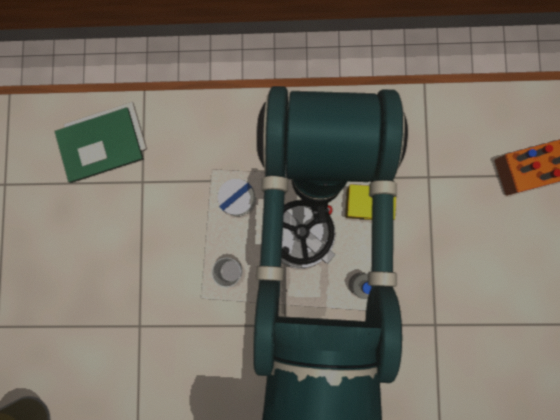

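The wrist picture shows the handle top at (224,282), left of the tips at (280,265). The measurements put the wheel at about 191°. I'll turn the hand the rest of the way, then go down behind the handle.

```bash
python3 -m creep '[{"grip":0,"dp":[0,0,0],"rotation":[-0.12,0,0]},{"grip":0,"dp":[0,0,0],"rotation":[-0.24,0,0]},{"grip":0,"dp":[0,0,0],"rotation":[-0.36,0,0]},{"grip":0,"dp":[0,0,0],"rotation":[-0.48,0,0]},{"grip":0,"dp":[0,0,0],"rotation":[-0.60,0,0]}]' >/dev/null
sed -i 's/^def targety/def targetn(*a,**k):\n    p,Rm=targety(*a,**k); return p,Rm@np.diag([1.,-1,-1])\ndef targety/' h.py
sed 's/targety/targetn/' chk.py > chkn.py
python3 chkn.py -20
```

```text
phi -19.0 r mm 63.5 F tool [-0.2 -0.1  0.5]
t 8.47 tcp [ 0.6066 -0.0107  0.3803] q [-0.06  0.08  1.57 -0.    1.49 -0.82] F [ 0.2 -0.5  0.2] w -0.005
dp cm [ 6.83 -0.16 -0.31] rot [-0.27 -0.    0.  ]
t 8.47 tcp [ 0.6066 -0.0107  0.3803] q [-0.06  0.08  1.57 -0.    1.49 -0.82] F [ 0.2 -0.5  0.2] w -0.005
dp cm [ 6.83 -0.25 -0.26] rot [-0.253 -0.     0.   ]
```

```bash
python3 -m creep '[{"grip":0,"dp":[0.3,0,-0.2],"rotation":[-0.12,0,0]},{"grip":0,"dp":[1.5,0,-0.3],"rotation":[-0.24,0,0]},{"grip":0,"dp":[3.5,0,-0.3],"rotation":[-0.26,0,0]},{"grip":0,"dp":[5.5,0,-0.3],"rotation":[-0.26,0,0]},{"grip":0,"dp":[6.8,0,-0.3],"rotation":[-0.26,0,0]}]' >/dev/null
python3 chkn.py -20
```

```text
phi -17.9 r mm 60.2 F tool [0.  0.3 0. ]
t 8.88 tcp [ 0.6039 -0.0085  0.3102] q [-0.06  0.1   1.68 -0.    1.37 -1.07] F [ 0.2  0.2 -0. ] w -0.003
dp cm [-0.18 -0.   -0.02] rot [-0.035 -0.002  0.001]
t 8.88 tcp [ 0.6039 -0.0085  0.3102] q [-0.06  0.1   1.68 -0.    1.37 -1.07] F [ 0.2  0.2 -0. ] w -0.003
dp cm [-0.18 -0.22  0.03] rot [ 0.001 -0.002  0.001]
```

```bash
python3 -m creep '[{"grip":0,"dp":[-0.1,-0.62,0.1],"rotation":[0.08,0,0]},{"grip":0,"dp":[-0.1,-1.25,0.13],"rotation":[0.18,0,0]},{"grip":0,"dp":[-0.1,-1.88,0.1],"rotation":[0.28,0,0]},{"grip":0,"dp":[-0.1,-2.5,0],"rotation":[0.385,0,0]},{"grip":0,"dp":[-0.1,-3.1,-0.15],"rotation":[0.49,0,0]}]' >/dev/null
python3 chkn.py -48
```

```text
phi -46.6 r mm 60.1 F tool [3.  5.2 0.1]
t 9.3 tcp [ 0.5879 -0.0337  0.3128] q [-0.1   0.07  1.71  0.    1.36 -0.62] F [ 4.5  2.5 -3. ] w 0.003
dp cm [ 0.08 -0.   -0.01] rot [-0.029 -0.    -0.002]
t 9.3 tcp [ 0.5879 -0.0337  0.3128] q [-0.1   0.07  1.71  0.    1.36 -0.62] F [ 4.5  2.5 -3. ] w 0.003
dp cm [ 0.08 -0.14  0.02] rot [-0.005 -0.    -0.002]
```

```bash
python3 -m creep '[{"grip":0,"dp":[0,-0.62,0.1],"rotation":[0.09,0,0]},{"grip":0,"dp":[0,-1.25,0.12],"rotation":[0.19,0,0]},{"grip":0,"dp":[0,-1.88,0.08],"rotation":[0.29,0,0]},{"grip":0,"dp":[0,-2.5,-0.02],"rotation":[0.395,0,0]},{"grip":0,"dp":[0,-3.15,-0.2],"rotation":[0.5,0,0]}]' >/dev/null
python3 chkn.py -77
```

```text
phi -77.2 r mm 60.1 F tool [3.8 5.5 0.4]
t 9.72 tcp [ 0.5599 -0.0486  0.3128] q [-0.13  0.01  1.76  0.    1.36 -0.15] F [ 5.5 -0.3 -3.8] w -0.002
dp cm [ 0.08 -0.   -0.01] rot [ 0.005  0.    -0.003]
t 9.72 tcp [ 0.5599 -0.0486  0.3128] q [-0.13  0.01  1.76  0.    1.36 -0.15] F [ 5.5 -0.3 -3.8] w -0.002
dp cm [ 0.08  0.02 -0.01] rot [ 0.001  0.    -0.003]
```

```bash
python3 -m creep '[{"grip":0,"dp":[0,-0.62,0.08],"rotation":[0.105,0,0]},{"grip":0,"dp":[0,-1.25,0.1],"rotation":[0.21,0,0]},{"grip":0,"dp":[0,-1.88,0.05],"rotation":[0.315,0,0]},{"grip":0,"dp":[0,-2.5,-0.05],"rotation":[0.42,0,0]},{"grip":0,"dp":[0,-3.15,-0.22],"rotation":[0.523,0,0]}]' >/dev/null
python3 chkn.py -107
```

```text
phi -107.7 r mm 60.8 F tool [3.1 5.1 0.1]
t 10.13 tcp [ 0.5281 -0.0479  0.3129] q [-0.14 -0.05  1.83 -0.    1.36  0.36] F [ 4.5 -2.5 -3.1] w 0.0
dp cm [ 0.09 -0.02 -0.08] rot [ 0.014  0.    -0.003]
t 10.13 tcp [ 0.5281 -0.0479  0.3129] q [-0.14 -0.05  1.83 -0.    1.36  0.36] F [ 4.5 -2.5 -3.1] w 0.0
dp cm [ 0.09  0.06 -0.1 ] rot [ 0.002  0.    -0.003]
```

```bash
python3 -m creep '[{"grip":0,"dp":[0,-0.6,0.03],"rotation":[0.105,0,0]},{"grip":0,"dp":[0,-1.2,0.03],"rotation":[0.21,0,0]},{"grip":0,"dp":[0,-1.8,0],"rotation":[0.315,0,0]},{"grip":0,"dp":[0,-2.4,-0.1],"rotation":[0.42,0,0]},{"grip":0,"dp":[0,-3.05,-0.25],"rotation":[0.523,0,0]}]' >/dev/null
python3 chkn.py -137
```

```text
phi -137.0 r mm 61.1 F tool [3.7 4.8 0.2]
t 10.55 tcp [ 0.5019 -0.0317  0.3128] q [-0.11 -0.1   1.88 -0.    1.37  0.91] F [ 2.4 -4.2 -3.7] w -0.001
dp cm [ 0.08 -0.02 -0.11] rot [ 0.001  0.001 -0.003]
t 10.55 tcp [ 0.5019 -0.0317  0.3128] q [-0.11 -0.1   1.88 -0.    1.37  0.91] F [ 2.4 -4.2 -3.7] w -0.001
dp cm [ 0.08 -0.03 -0.11] rot [ 0.002  0.001 -0.003]
```

```bash
python3 -m creep '[{"grip":0,"dp":[0,-0.6,0.08],"rotation":[0.105,0,0]},{"grip":0,"dp":[0,-1.2,0.1],"rotation":[0.21,0,0]},{"grip":0,"dp":[0,-1.8,0.05],"rotation":[0.315,0,0]},{"grip":0,"dp":[0,-2.4,-0.05],"rotation":[0.42,0,0]},{"grip":0,"dp":[0,-3.05,-0.2],"rotation":[0.523,0,0]}]' >/dev/null
python3 chkn.py -167; python3 look.py 5
```

```text
phi -166.0 r mm 61.7 F tool [ 2.8  4.8 -0.8]
t 10.97 tcp [ 0.4867 -0.005   0.3125] q [-0.06 -0.13  1.9  -0.    1.37  1.49] F [ 0.9 -4.8 -2.8] w 0.002
dp cm [ 0.05 -0.04 -0.17] rot [-0.016  0.001 -0.003]
t 10.97 tcp [ 0.4867 -0.005   0.3125] q [-0.06 -0.13  1.9  -0.    1.37  1.49] F [ 0.9 -4.8 -2.8] w 0.002
dp cm [ 0.05 -0.14 -0.14] rot [ 0.003  0.001 -0.003]
wrist 880 [0.4905 0.0157 0.32  ] r 0.0564 ang 174.2 wheel deg -37.0
```

View pics/wrist5.png

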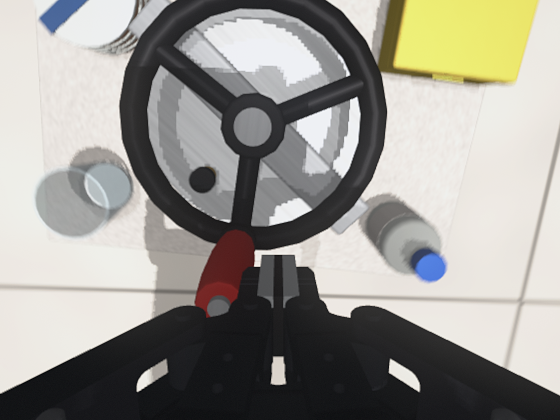

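The wrist picture shows the fingers pressing on the handle, base at (237,240) and top at (218,305), with its spoke running to the hub at (252,125). About 35° remain; I'll push roughly 23° and then measure.

```bash
python3 -m creep '[{"grip":0,"dp":[0,-0.5,0.1],"rotation":[0.085,0,0]},{"grip":0,"dp":[0,-1,0.15],"rotation":[0.17,0,0]},{"grip":0,"dp":[0,-1.5,0.13],"rotation":[0.25,0,0]},{"grip":0,"dp":[0,-2,0.05],"rotation":[0.33,0,0]},{"grip":0,"dp":[0,-2.4,0],"rotation":[0.4,0,0]}]' >/dev/null
python3 chkn.py -190; python3 look.py 6
```

```text
phi 171.2 r mm 61.5 F tool [2.6 4.  0.1]
t 11.53 tcp [0.4858 0.0194 0.3126] q [-0.01 -0.13  1.9  -0.    1.37  1.93] F [-1.5 -3.7 -2.6] w 0.001
dp cm [ 0.06 -0.03 -0.15] rot [-0.011  0.001 -0.003]
t 11.53 tcp [0.4858 0.0194 0.3126] q [-0.01 -0.13  1.9  -0.    1.37  1.93] F [-1.5 -3.7 -2.6] w 0.001
dp cm [ 0.06 -0.15 -0.12] rot [ 0.009  0.001 -0.003]
wrist 875 [0.4983 0.0369 0.3199] r 0.0553 ang 150.9 wheel deg -13.7
```

View pics/wrist6.png

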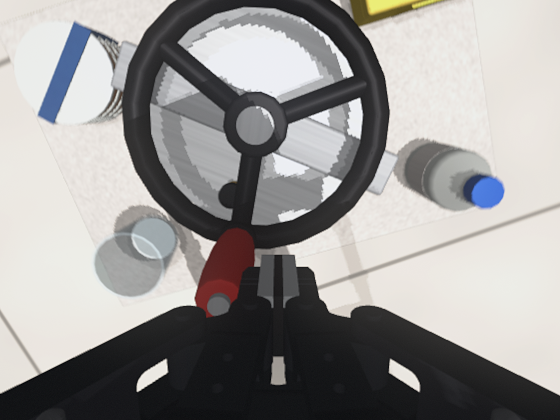

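View pics/scene6.png

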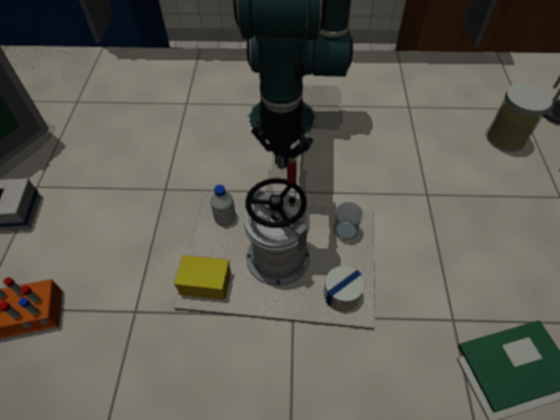

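```bash
python3 -m creep '[{"grip":0,"dp":[0,-0.25,0.02],"rotation":[0.04,0,0]},{"grip":0,"dp":[0,-0.5,0.03],"rotation":[0.08,0,0]},{"grip":0,"dp":[0,-0.75,0.03],"rotation":[0.12,0,0]},{"grip":0,"dp":[0,-0.95,0.02],"rotation":[0.15,0,0]},{"grip":0,"dp":[0,-0.95,0.02],"rotation":[0.15,0,0]}]' >/dev/null
python3 chkn.py; python3 look.py 7
python3 -m creep '[{"grip":0,"dp":[0,0.6,0],"rotation":[0,0,0]},{"grip":0,"dp":[0,1.2,0],"rotation":[0,0,0]},{"grip":0,"dp":[-2,1.3,0],"rotation":[0,0,0]},{"grip":0,"dp":[-5,1.3,0],"rotation":[0,0,0]},{"grip":0,"dp":[-8,1.3,0],"rotation":[0,0,0]}]'
python3 look.py 8
```

```text
phi 161.9 r mm 60.5 F tool [2.3 5.  0.2]
t 12.1 tcp [0.4891 0.0288 0.3127] q [ 0.01 -0.13  1.9  -0.    1.37  2.1 ] F [-2.6 -4.2 -2.3] w -0.0
dp cm [ 0.07 -0.01 -0.05] rot [ 0.005  0.001 -0.001]
wrist 914 [0.5043 0.0446 0.3199] r 0.0547 ang 140.7 wheel deg -3.5
time: 12.67
tool_pos: [0.4828, 0.0181, 0.394]
tcp_rot: [-1.929, 0.51, 1.93]
wrist_force: [-0.4, 0.7, 0.3]
width: -0.001
wrist 396 [0.501  0.0446 0.3202] r 0.0572 ang 142.8 wheel deg -5.6
```

View pics/wrist8.png

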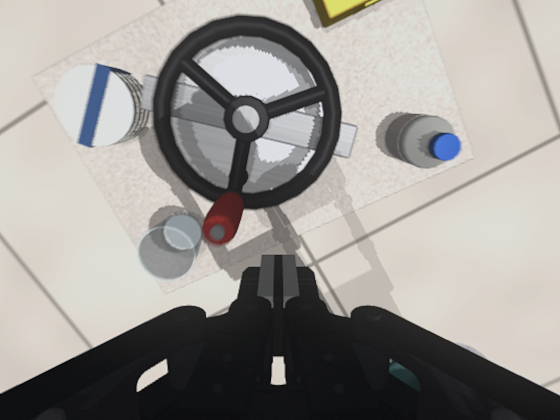

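The wrist picture shows the fingers clear, the handle top at (218,230) and the hub at (247,118). I'll draw the arm aside so the fixed cameras can compare this with the start.

```bash
python3 - <<'E'
from h import *
s=bot.read_state();rel(np.array([.36,-.36,.45]),R.from_rotvec(s['tcp_rot']).as_matrix())
E
```

```text
t 12.82 tcp [0.485  0.0181 0.3978] q [-0.01 -0.16  1.78  0.    1.52  2.07] F [ 0.4 -0.6 -0. ] w 0.002
dp cm [-5.38 39.01 -7.93] rot [0. 0. 0.]
```

```bash
python3 -m creep '[{"grip":0,"dp":[-2,2,-0.4],"rotation":[0,0,0]},{"grip":0,"dp":[-4,5,-1],"rotation":[0,0,0]},{"grip":0,"dp":[-5.4,8.5,-1.8],"rotation":[0,0,0]},{"grip":0,"dp":[-5.4,12,-2.5],"rotation":[0,0,0]},{"grip":0,"dp":[-5.4,16,-3.2],"rotation":[0,0,0]}]' >/dev/null
python3 -m creep '[{"grip":0,"dp":[0,4,-0.8],"rotation":[0,0,0]},{"grip":0,"dp":[0,8,-1.6],"rotation":[0,0,0]},{"grip":0,"dp":[0,12,-2.4],"rotation":[0,0,0]},{"grip":0,"dp":[0,16,-3.2],"rotation":[0,0,0]},{"grip":0,"dp":[0,20,-4],"rotation":[0,0,0]}]'
python3 look.py 9
python3 - <<'E'
from h import *
for n in ("scene","top"):
    a=np.load(f"{n}0_rgb.npy");b=cv2.imread(f"pics/{n}9.png")[:,:,::-1]
    x0,x1,y0,y1=(180,380,150,320) if n=="scene" else (200,400,165,315)
    cv2.imwrite(f"pics/cmp_{n}.png",np.hstack([a[y0:y1,x0:x1,::-1],b[y0:y1,x0:x1,::-1]]).repeat(2,0).repeat(2,1))
    for im in (a,b):
        m=red(im);m[:150]=0;m[330:]=0;m[:,:200]=0;m[:,400:]=0;v,u=np.nonzero(m);print(n,len(u),u.mean(),v.mean())
E
```

```text
time: 13.65
tool_pos: [0.3659, -0.3318, 0.4467]
tcp_rot: [-1.931, 0.511, 1.928]
wrist_force: [0.1, 0.2, 0.0]
width: -0.0
scene 26 [0.5031 0.0487 0.3195] r 0.0582 ang 138.3 wheel deg -1.1
top 45 [0.502  0.0485 0.3205] r 0.0589 ang 139.2 wheel deg -2.0
scene 29 295.41379310344826 165.17241379310346
scene 28 294.75 165.25
top 48 281.1666666666667 253.02083333333334
top 52 281.88461538461536 253.6153846153846
```

View pics/cmp_top.png

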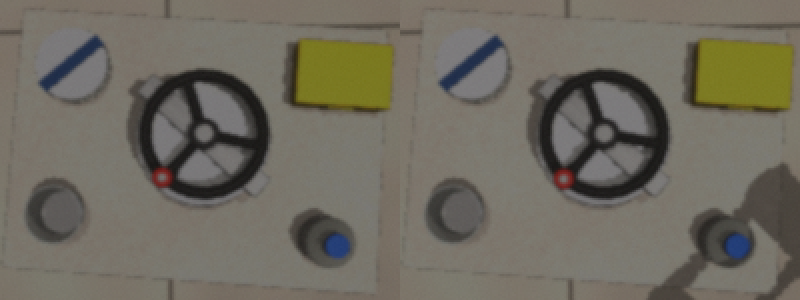

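View pics/cmp_scene.png

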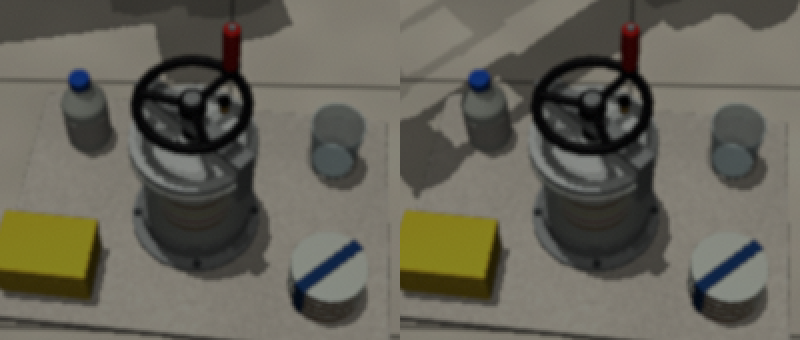

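In both comparison pictures the handle is back within about 1 px of its start: top (281.2,253.0) against (281.9,253.6), scene (295.4,165.2) against (294.8,165.3). None of the other things has shifted, so I'll hand the job in.

```bash
python3 -c "
from workcell import bot
s=bot.read_state();print(s['time'],s['wrist_force'].round(1),abs(s['joint_vel']).max().round(3));bot.finish_job()"
```

```text
13.8 [-0.6  0.  -0.6] 0.064
the job is handed in; nothing more can be done
```

I pushed the hand wheel one full turn clockwise with the shut fingertips against the red handle, without gripping it. Halfway round I backed off and turned the hand back half a turn, because the last joint could not make a whole turn. I then drew the arm clear and handed the job in at 13.8 s.

- **Handle position:** in the last top and scene pictures the handle is within about 1 px (roughly 2 mm) of its start, so the wheel is about 1–2° short of the full turn, against an allowance of 11°.
- **Pushing force:** it read about 4–5.5 N sideways, plus up to about 4 N of vertical rubbing. These are spot readings at the end of each move.
- **Surroundings:** by eye the dishes, tip box, bottle and beaker have not moved, and at hand-in the wrist force was near zero.
- **Disagreement:** the wrist camera read the handle 4–5° differently from the fixed cameras. It was out by about the same amount before I touched anything, so I relied on the fixed cameras.

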